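# Fit the cup on the vortex mixer and hold a sample tube down on it

## Robot

A 6-joint arm with a two-finger parallel gripper is mounted at the origin on the work surface. World frame = base frame: x ahead of the robot, y to its left, z up, the work surface at z = 0. Lengths are in mm, angles in rad, forces in N, time in s.
With the tool pointing down it reaches from about 425 to 1125 mm from the base axis. Payload 14.9 kg.
Tool frame: the origin (TCP) lies at the very end of the fingers, on their centre line; the grasp point (between the pads) lies 19 mm behind it (arm.grip_depth is the distance from the TCP to the grasp point, in mm); z points along the fingers, y is the line along which they close (so a half turn about z gives the same grasp; the last joint's range is limited). The gripper opens to 91 mm and grips with 3 to 60 N. Pads are 32 mm wide; open, the fingers measure 118 mm over their backs; the gripper's body (76 mm by 178 mm) begins 60 mm behind the grasp point.
Start: joints at [1.26, 0.379, 1.734, -0, 1.028, -0.033], TCP at [191.975, 673.174, 213.932] pointing down, gripper open.
Joint ranges: [-2.77, 2.77], [-0.74, 2.19], [0, 2.66], [-1.06, 4.2], [0.31, 2.87], [-3.08, 3.08]. Speed limits (rad/s): [1.89, 1.89, 2.39, 3.14, 3.14, 3.14].

## Interface

Orientations are given as a rotation vector (axis times angle).
In Python, from rig import arm, eyes, ticket gives the robot as it stands.
- The arm moves only by the tool arm_command, never from a script. Its argument "plan" is a list of rows, each a list of 2 entries, a list of its own where there are three numbers: the shift along the tool's x, y, z in m, then the turn, a rotation vector about the tool's x, y, z in rad. A call has 1 to 12 rows; each row is the pose to reach, as a shift and turn from the pose commanded when the call began, along the tool's axes at that moment; what a row does not reach only later rows make up. A row lasts 1/10 s, in which the tool goes at most 50 mm and 8.59 degrees, less where a joint would pass 70% of its speed; a pose out of reach is approached as far as the arm can. A call with a gripper value outside its range is refused whole. "claw" is the closure, from -1 (fully open) to 1 (shut), set as the call begins (left out, the last holds). The fingers move at their own pace and stop on an object; "squeeze" is the grip in N (left out, the last holds). Time passes only in rows, so rows that repeat a pose let the fingers close. It gives the time, the measured TCP pose, the force, the opening and the grip force at its end, in the units of the state.
- arm.get_obs(): the state, without advancing time (a new reading comes with each control period).
- eyes.snapshot(name): name is "scene" or "top" or "wrist"; returns a dict with "pixels" (400x640x3 uint8, red, green, blue), "depth" (400x640 float32, mm along the optical axis (not along the pixel's ray), 0 where there is no reading), "intrinsics" (3x3 intrinsics, pixels), "origin" and "attitude" of the camera in the world; the wrist camera has in their place "hand_eye" (4x4, takes a point from camera to tool coordinates, whose origin is the TCP and whose axes are the flange's). Camera axes: x right, y down, z forward; pixel columns grow to the right and rows downward; lengths in mm; the calibration is good to about 2 mm. A picture is of the moment at which its call begins: read the wrist's pose just before it.
- ticket.sign_off(): hands the job in; it is judged then, once.
The state is a dict: "clock": time; "joints": joint angles; "joint_velocities": joint speeds; "joint_torque": joint torques, N m; "ee_pos": TCP position; "tcp_rot": TCP orientation; "force": force on the tool from outside, world axes, zero at the start; "wrist_torque": the same for the moment, N m; "opening": finger opening in mm; "grip_force": force on a finger pad.
Only numpy, scipy, OpenCV 4.12 (cv2) and the standard library are available. Lean on these libraries where they do the work, as an engineer would, in place of code of your own. Each camera call takes 0.05 s, during which the arm holds its last target. There are 200 camera calls.

## Task

The vortex mixer's rubber cup has been taken off and stands on the bench: fit it back squarely and fully home over the two pegs of the mixer's drive plate and let go of it. Then take the tall tube out of the rack, keep it upright, put its pointed end in the cup and press it straight down, firmly but without ramming, until the sprung drive plate is at its lower stop. Finish while still holding the tube pressed down there; leave the short tubes and everything else on the bench as they are.

Things in the scene. Friction and masses are not known exactly. Their poses are not given: they have to be found in the camera images.
- mixer: Touch vortex mixer, fixed to the bench by suction feet: white housing 150 mm (own x) by 130 mm (own y), 80 mm high, its front panel with knob and switch on the -x side; a grey neck in the middle of the top up to 91 mm, above it the drive plate. Origin: centre of its underside, z up.
- drive_seat (a point): Centre of the top face of the mixer's aluminium drive plate (44 mm along x, 84 mm along y, 6 mm thick), 106 mm above the bench at rest, 10 mm to +x of the mixer's origin. Two steel pegs, 7 mm diameter, 16 mm high, the upper 7 mm tapered, stand on it at y = +32 and -32 mm. Moves with the plate; axes are the mixer's.
- drive_plate (a joint): How far the sprung drive plate is pressed down, in m: 0 at rest, 0.008 at its hard lower stop. With the cup fitted a downward push of about 4 N starts it moving and about 10 N brings it to the stop (rate 0.7 N per mm); it springs back up when released.
- cup_head: The mixer's cup, 0.12 kg, standing upright: grey foot plate 44 (own x) by 84 mm (own y), 6 mm thick, with 10 mm through holes at y = +32 and -32 mm for the pegs; on it a round black rubber cup, 46 mm outer diameter, rim 36 mm above the underside. Grip the cup closing along own x, pads 5 mm or more above the underside. Fits either way round. Origin: centre of the underside, z up.
- cup_floor (a point): Centre of the cup's inner floor, 9 mm above the underside of cup_head. The recess is a funnel, about 22 mm across at the floor and 39 mm at the rim, 27 mm deep.
- rack: Fixed tube rack, 66 mm (own x) by 190 mm (own y), 50 mm high, with three 32 mm wide wells in a row along y at y = -60, 0 and +60 mm; tubes stand with their tips on its floor, 5 mm above the bench. Origin: centre of its underside.
- tall_tube: The sample tube, about 0.07 kg, tallest of the three, in any well: 115 mm long, body 29 mm diameter, white screw cap 34 mm diameter, 13 mm high, conical lower end 17 mm long with an 8 mm flat tip. Origin: centre of the tip, z towards the cap. In the rack its body is free from 56 to 100 mm above the tip; grip it closing along the rack's x, clear of the other tubes.
- short_tube_a: A tube like the tall one but 83 mm long, in another well of the rack. Leave it there. Origin: centre of its tip.
- short_tube_b: The other 83 mm tube in the rack. Leave it there. Origin: centre of its tip.
- micro_rack: Low yellow rack 62 by 112 by 24 mm with micro tubes to 35 mm high; not used. Origin: centre of the underside.
- tip_box: Dark box of pipette tips 86 by 124 mm, 62 mm high; not used. Origin: centre of the underside.
- wash_bottle: White wash bottle 62 mm diameter, 128 mm high plus a bent spout to 160 mm; not used. Origin: centre of the underside.
- marker: Marker pen 134 mm long, 13 mm thick, lying along its y; not used. Origin under the middle of its barrel.
- timer: Small white timer 60 by 72 by 20 mm; not used. Origin: centre of the underside.
Mind the look-alikes: they are no part of the job. Leave any turquoise look-alike of the tall_tube alone.

How it is judged (in metres and radians):
On the way, in this order (a step that is already met when the one before it is completed fails the run):
1. the cup stands fully home on the drive plate with both pegs through its holes, let go (horizontal distance between cup_head and drive_seat below 0.003 m and z of cup_head in the frame of drive_seat below 0.003 m and angle between the y axis of cup_head and the y axis of drive_seat, either way round below 0.1 rad and angle between cup_head's own z axis and vertical below 0.06 rad and contact force between each of the arm, the fingers and cup_head below 0.1 N), for 0.3 s.
2. the tall tube, upright in the cup, presses the drive plate down to its stop (horizontal distance between cup_head and drive_seat below 0.003 m and z of cup_head in the frame of drive_seat below 0.003 m and angle between the y axis of cup_head and the y axis of drive_seat, either way round below 0.1 rad and angle between cup_head's own z axis and vertical below 0.06 rad and distance between tall_tube and cup_floor below 0.006 m and angle between tall_tube's own z axis and vertical below 0.17 rad and value of joint drive_plate above 0.007 m and contact force between tall_tube and cup_head above 6 N), for 0.3 s.
At the end, for the whole second after the job is handed in: Cup seated on the pegs (within 3 mm, 0.1 rad) and untouched; the tall tube, still in the fingers, upright within 0.17 rad, tip within 6 mm of the cup floor, pressing with 6 to 30 N so that the drive plate stays over 7 mm down (stop at 8 mm) (all of step 2 and contact force between each of the arm, the fingers and cup_head below 0.1 N and contact force between tall_tube and cup_head below 30 N and contact force between the fingers and tall_tube above 2 N and linear speed of tall_tube below 0.02 m/s); the arm keeps its last pose, push and grip.
It fails at once if the tube is rammed into the cup (more than 45 N) (contact force between tall_tube and cup_head above 45 N).
It fails at once if the tall tube is tipped more than 0.6 rad (angle between tall_tube's own z axis and vertical above 0.6 rad).
It fails at once if a short tube is pulled from its place or tipped (moved over 25 mm) (distance of any of short_tube_a, short_tube_b from where it was at the start of the episode above 0.025 m).
It fails at once if something else on the bench is pushed away (over 30 mm) (distance of any of micro_rack, tip_box, wash_bottle, marker, timer from where it was at the start of the episode above 0.03 m).
It also fails if it takes over 64 s, if anything falls off the work surface, if the arm or the gripper's body presses on something with over 40 N, if the wrist force passes 120 N, or if a joint passes its speed limit or range.

## Working session

There is one attempt and no reset: what is moved stays moved. The work goes in short steps, Python scripts to look and compute and a tool call to move; the robot and the scene stay as the last step left them, time stands still between calls to the robot, and variables do not carry over. Pictures are saved under pics/ and viewed, at most 10 in all, crops included, and the job is handed in when it is done.

Besides the shell and the picture viewer there is one more tool, called after "Emit:" as name([rows], argument=value, ...), one row to a line, values as JSON. arm_command: Moves the arm, as the interface text tells. Its arguments: {"type":"object","properties":{"plan":{"type":"array"},"claw":{"type":"number"},"squeeze":{"type":"number"}},"required":["plan"]}

```bash
mkdir -p pics; ls; cat > h.py <<'E'
import numpy as np, cv2, pickle
from rig import arm, eyes, ticket
from scipy.spatial.transform import Rotation as R
def snap(n,fn):
    o=arm.get_obs(); s=eyes.snapshot(n); s['obs']=o
    cv2.imwrite(f'pics/{fn}.png',s['pixels'][...,::-1]); pickle.dump(s,open(f'pics/{fn}.pkl','wb')); return s
def load(fn): return pickle.load(open(f'pics/{fn}.pkl','rb'))
def cloud(s):
    d=s['depth'].astype(float);K=np.array(s['intrinsics']);v,u=np.mgrid[:400,:640]
    p=np.stack([(u-K[0,2])*d/K[0,0],(v-K[1,2])*d/K[1,1],d],-1)
    if 'hand_eye' in s:
        H=np.array(s['hand_eye']);p=p@H[:3,:3].T+H[:3,3]
        A=R.from_rotvec(s['obs']['tcp_rot']).as_matrix();t=np.array(s['obs']['ee_pos'])
    else:
        a=np.array(s['attitude']);A=a if a.shape==(3,3) else R.from_rotvec(a).as_matrix() if a.size==3 else R.from_quat(a).as_matrix();t=np.array(s['origin'])
    p=p@A.T+t; p[d==0]=np.nan; return p
E
python3 - <<'E'
from h import *
for n in ['top','scene','wrist']:
    s=snap(n,n+'0'); print(n,s['intrinsics'],s.get('origin'),s.get('attitude'),s.get('hand_eye'))
print(arm.get_obs())
E
```

```text
pics
top [[446.77279891   0.         318.65672953]
 [  0.         446.77279891 194.23682356]
 [  0.           0.           1.        ]] [ 523.31033392   11.4734442  1212.18479874] [-2.18624293  2.19077832 -0.05619256] None
scene [[493.14306851   0.         325.59244835]
 [  0.         493.14306851 208.30877845]
 [  0.           0.           1.        ]] [ 927.30354191 -637.45192395  828.68738007] [-2.2849663  -0.56432066  0.22210759] None
wrist [[304.76240109   0.         317.64692373]
 [  0.         304.76240109 193.99246083]
 [  0.           0.           1.        ]] None None [[-3.58103500e-04 -9.65744782e-01 -2.59493522e-01  7.19856198e+01]
 [ 9.99999206e-01 -3.22942495e-05 -1.25982033e-03  9.89324018e-02]
 [ 1.20828476e-03 -2.59493767e-01  9.65744027e-01 -1.71269907e+02]
 [ 0.00000000e+00  0.00000000e+00  0.00000000e+00  1.00000000e+00]]
{'clock': 0.15, 'joints': array([ 1.25973621e+00,  3.79267765e-01,  1.73461862e+00, -1.54106980e-05,
        1.02851539e+00, -3.33206714e-02]), 'joint_velocities': array([-0.00154663, -0.00164339, -0.00263297, -0.00072238,  0.0010004 ,
        0.00014143]), 'joint_torque': array([-1.68786941e-03, -7.64091182e+01, -4.34664738e+01,  6.50202949e-02,
        4.08065028e-02, -8.69264204e-05]), 'ee_pos': array([191.8624229 , 672.89392327, 213.46703159]), 'tcp_rot': array([-4.34841403e-01, -3.11122587e+00,  1.25567938e-03]), 'force': array([ 0.25968672,  0.12186657, -0.643555  ]), 'wrist_torque': array([ 0.02819574, -0.00023107,  0.02334071]), 'grip_force': 0.0, 'opening': 91.14853435486522}
```

View pics/top0.png

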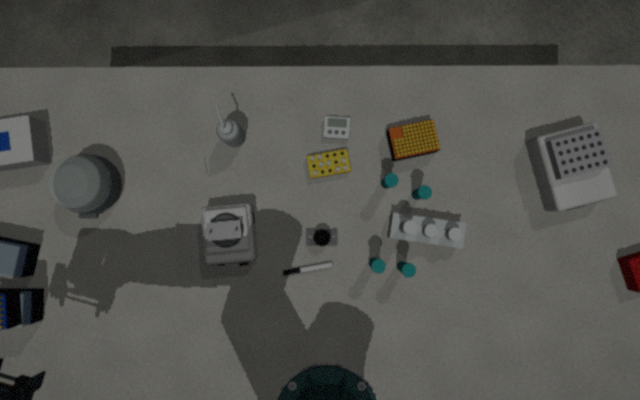

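View pics/scene0.png

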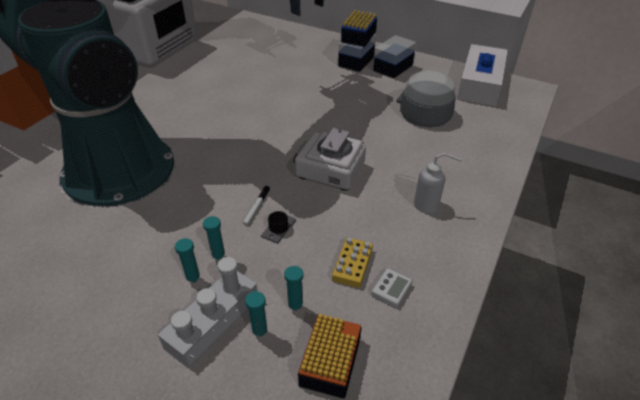

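```bash
python3 - <<'E'
from h import *
s=load('top0');p=cloud(s);im=s['pixels'][...,::-1]
print('bench',np.nanmedian(p[280:300,300:400,2]))
def box(n,u0,u1,v0,v1,z0,z1):
    q=p[v0:v1,u0:u1];m=(q[...,2]>z0)&(q[...,2]<z1)
    pts=q[m]
    if len(pts)<4: print(n,len(pts));return
    r=cv2.minAreaRect(pts[:,:2].astype(np.float32));print(n,len(pts),np.round(pts.mean(0),1),'rect',np.round(r[0],1),np.round(r[1],1),round(r[2],1))
box('housing',190,270,195,280,70,88)
box('plate',190,270,195,280,98,110)
box('pegs',190,270,195,280,111,130)
box('cup',295,350,215,260,25,45)
box('foot',295,350,215,260,3,12)
box('rack',385,475,205,255,40,56)
for z0 in [70,80,90,100,110,120]: box('tubes%d'%z0,385,475,205,255,z0,z0+10)
for u0,u1 in [(398,420),(421,443),(443,466)]: box('cap',u0,u1,212,248,75,130)
c=cv2.resize(im[195:275,190:350],None,fx=5,fy=5,interpolation=cv2.INTER_CUBIC);cv2.imwrite('pics/c1.png',c)
t=load('scene0')['pixels'][...,::-1]
a=cv2.resize(t[200:370,150:320],(600,600),interpolation=cv2.INTER_CUBIC);cv2.imwrite('pics/c2.png',a)
E
```

```text
bench 1.610526720729922
housing 1276 [492.1 248.2  79.6] rect [490.8 253.4] [142.8 123. ] 5.3
plate 524 [499.6 254.6 107.3] rect [495.7 254.4] [51.8 84.3] 5.2
pegs 43 [499.3 256.4 114.4] rect [498.7 256.7] [78.8 36.8] 89.9
cup 129 [478.   13.3  34. ] rect [478.3  13.6] [42.  44.5] 89.5
foot 853 [478.5  12.1   5.6] rect [478.5  11. ] [145.8 118.2] 89.9
rack 1311 [ 497.2 -258.    51.5] rect [ 497.  -261.4] [190.9  66. ] 81.6
tubes70 11 [ 499.7 -232.8   76.4] rect [ 498.8 -248.5] [122.8  23.2] 81.2
tubes80 209 [ 493.  -288.6   87.6] rect [ 496.3 -262.4] [150.9  35.4] 82.1
tubes90 127 [ 493.2 -287.    91.6] rect [ 496.6 -262.3] [149.  31.] 82.5
tubes100 1
tubes110 46 [ 505.7 -200.7  118. ] rect [ 505.3 -201.7] [33.3 31.7] 89.9
tubes120 123 [ 505.5 -201.5  122.4] rect [ 505.4 -201.8] [32.1 31.5] 89.8
cap 181 [ 505.6 -200.5  118.8] rect [ 505.3 -201.7] [33.2 31.7] 89.8
cap 164 [ 497.2 -260.3   89.2] rect [ 497.3 -260.2] [32.5 33.9] 0.2
cap 169 [ 488.3 -319.5   88.9] rect [ 488.  -320.4] [33.7 34.4] 23.5
```

View pics/c1.png

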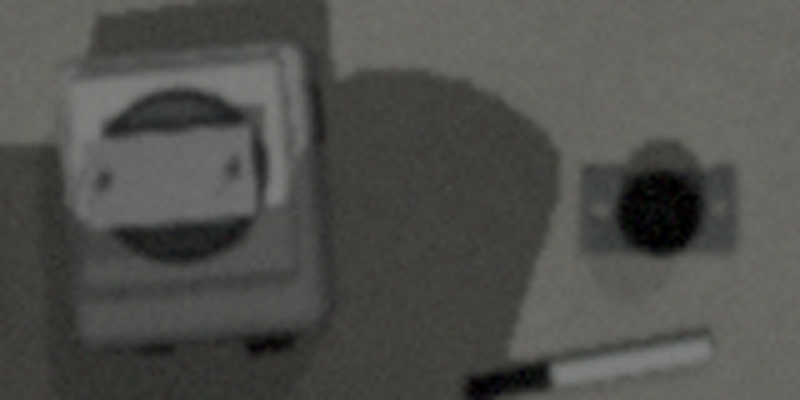

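View pics/c2.png

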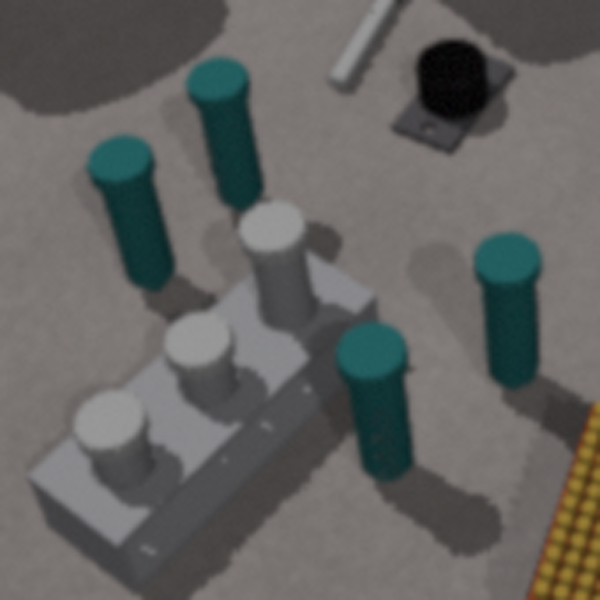

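```bash
cat >> h.py <<'E'
def go(xyz,ydir_deg):
    """shift/turn from the current pose to TCP xyz, pointing down, tool y along world heading ydir_deg"""
    o=arm.get_obs();A=R.from_rotvec(o['tcp_rot']);a=np.radians(ydir_deg)
    y=np.array([np.cos(a),np.sin(a),0]);z=np.array([0,0,-1.]);T=R.from_matrix(np.stack([np.cross(y,z),y,z],1))
    print('shift',np.round(A.inv().apply(np.array(xyz)-o['ee_pos'])/1000,4),'turn',np.round((A.inv()*T).as_rotvec(),4),'at',np.round(o['ee_pos'],1),round(o['clock'],2))
E
python3 - <<'E'
from h import *
s=load('top0');p=cloud(s)
for u,v in [(390,181),(423,192),(377,265),(408,269)]:
    q=p[v-9:v+10,u-9:u+10].reshape(-1,3);q=q[q[:,2]>90];print(np.round(q.mean(0)),len(q))
go([499,235,240],5)
E
```

```text
[ 622. -158.  116.] 164
[ 592. -240.  116.] 172
[ 412. -124.  116.] 171
[ 402. -198.  116.] 176
shift [-0.4154 -0.3369 -0.0263] turn [-7.0000e-04  5.0000e-04  1.2058e+00] at [191.9 672.9 213.5] 0.15
```

Emit:
arm_command([
  [[-0.04, -0.034, -0.0263], [0, 0, 0.12]],
  [[-0.08, -0.068, -0.0263], [0, 0, 0.24]],
  [[-0.12, -0.1, -0.0263], [0, 0, 0.36]],
  [[-0.16, -0.135, -0.0263], [0, 0, 0.48]],
  [[-0.2, -0.168, -0.0263], [0, 0, 0.6]],
  [[-0.24, -0.2, -0.0263], [0, 0, 0.72]],
  [[-0.28, -0.235, -0.0263], [0, 0, 0.84]],
  [[-0.32, -0.27, -0.0263], [0, 0, 0.96]],
  [[-0.36, -0.303, -0.0263], [0, 0, 1.08]],
  [[-0.4154, -0.3369, -0.0263], [0, 0, 1.2058]],
  [[-0.4154, -0.3369, -0.0263], [0, 0, 1.2058]],
  [[-0.4154, -0.3369, -0.0263], [0, 0, 1.2058]],
], claw=-1)

```text
clock: 1.35
ee_pos: [501.3, 232.2, 240.3]
tcp_rot: [2.127, 2.312, 0.0]
force: [-0.3, -0.2, 0.4]
opening: 91.1
grip_force: 0.0
```

```bash
python3 - <<'E'
from h import *
o=arm.get_obs();print(o['ee_pos'],o['joints'],o['joint_velocities'])
s=snap('wrist','w1')
go([478,-7,125],0)
E
```

```text
[501.32631804 232.22086798 240.2513796 ] [ 3.91837757e-01  1.13891035e-01  2.01784208e+00 -5.70025565e-04
  1.00954660e+00  3.08782392e-01] [ 0.07038268 -0.01375986  0.02232409  0.01436699  0.00326978  0.06369072]
shift [-0.238  -0.0421  0.1151] turn [-0.0002  0.0001  0.0841] at [500.  233.7 240.1] 1.4
```

View pics/w1.png

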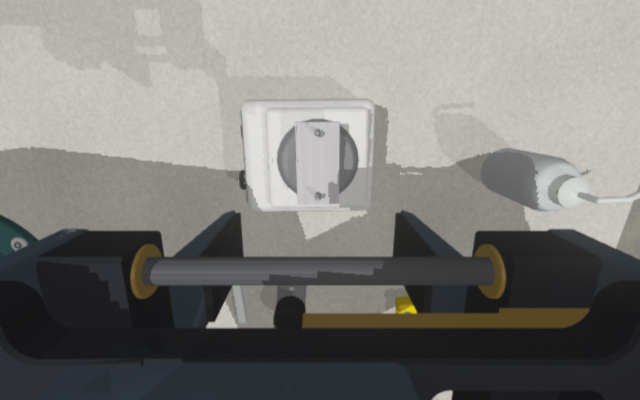

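Emit:
arm_command([
  [[-0.028, 0, 0.03], [0, 0, 0]],
  [[-0.028, 0, 0.055], [0, 0, 0]],
  [[-0.028, 0, 0.055], [0, 0, 0]],
  [[-0.028, 0, 0.055], [0, 0, 0]],
  [[-0.028, 0, 0.055], [0, 0, 0]],
  [[-0.028, 0, 0.055], [0, 0, 0]],
])

```text
clock: 2.0
ee_pos: [502.0, 208.2, 186.5]
tcp_rot: [2.121, 2.316, 0.003]
force: [1.2, 0.2, 0.1]
opening: 91.0
grip_force: 0.0
```

```bash
python3 - <<'E'
from h import *
s=snap('wrist','w2');print(s['obs']['ee_pos'],np.abs(s['obs']['joint_velocities']).max())
p=cloud(s)
im=s['pixels'][...,::-1]
for n,z0,z1 in [('plate',103,109),('pegs',116,126),('house',77,84)]:
    m=(p[...,2]>z0)&(p[...,2]<z1)&(abs(p[...,0]-499)<90)&(abs(p[...,1]-255)<75)
    k,l,st,c=cv2.connectedComponentsWithStats(m.astype(np.uint8))
    for i in range(1,k):
        if st[i,4]>8:
            q=p[l==i];r=cv2.minAreaRect(q[:,:2].astype(np.float32));print(n,st[i,4],np.round(c[i],1),np.round(q.mean(0),1),np.round(r[0],1),np.round(r[1],1),round(r[2],2))
v=int(c[0][1])
cv2.imwrite('pics/c3.png',cv2.resize(im[60:240,220:420],None,fx=3.3,fy=3.3,interpolation=cv2.INTER_CUBIC))
go([478,-37,240],0); go([478,-37,85],0)
E
```

```text
[501.99338287 208.15491479 186.53024062] 0.003971743180378955
plate 5351 [319.  142.1] [499.9 256.4 106.4] [500.1 254.4] [44.  83.3] 5.23
pegs 58 [318.8 104.5] [497.1 286.1 119.3] [497.3 286.2] [5.8 5.8] 51.33
pegs 45 [319.2 186.3] [503.  223.3 119.6] [502.9 222.7] [5.8 5.1] 41.57
house 6771 [318.6 132.9] [499.3 261.4  80.2] [500.1 254.3] [110.2 110. ] 5.2
shift [-0.2419 -0.0452 -0.0538] turn [ 0.0016 -0.0005  0.0878] at [501.9 208.  186.3] 2.05
shift [-0.242  -0.0455  0.1012] turn [ 0.0016 -0.0005  0.0878] at [501.9 208.  186.3] 2.05
```

View pics/c3.png

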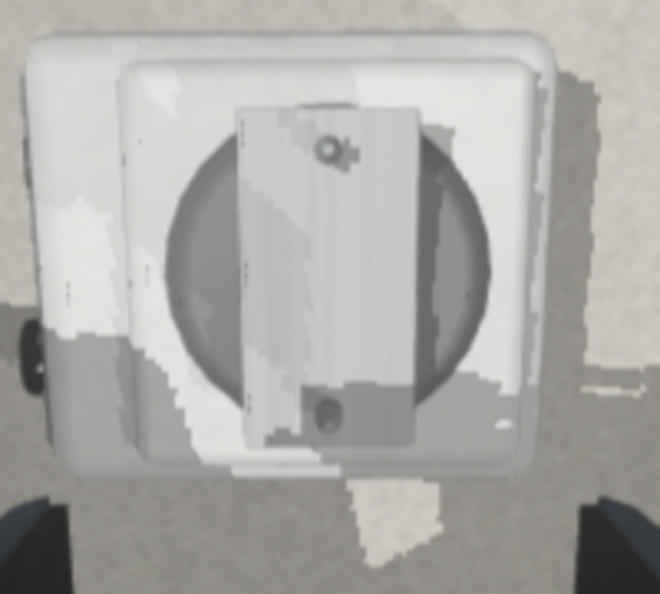

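Emit:
arm_command([
  [[-0.045, -0.008, -0.04], [0, 0, 0.02]],
  [[-0.09, -0.016, -0.05], [0, 0, 0.04]],
  [[-0.135, -0.024, -0.03], [0, 0, 0.06]],
  [[-0.18, -0.034, 0], [0, 0, 0.08]],
  [[-0.22, -0.042, 0.04], [0.0016, -0.0005, 0.0878]],
  [[-0.242, -0.0455, 0.08], [0.0016, -0.0005, 0.0878]],
  [[-0.242, -0.0455, 0.1012], [0.0016, -0.0005, 0.0878]],
  [[-0.242, -0.0455, 0.1012], [0.0016, -0.0005, 0.0878]],
  [[-0.242, -0.0455, 0.1012], [0.0016, -0.0005, 0.0878]],
  [[-0.242, -0.0455, 0.1012], [0.0016, -0.0005, 0.0878]],
  [[-0.242, -0.0455, 0.1012], [0.0016, -0.0005, 0.0878]],
  [[-0.242, -0.0455, 0.1012], [0.0016, -0.0005, 0.0878]],
])

```text
clock: 3.25
ee_pos: [478.0, -37.3, 85.2]
tcp_rot: [2.221, 2.221, -0.0]
force: [-0.3, 0.2, 0.2]
opening: 91.3
grip_force: 0.0
```

```bash
python3 - <<'E'
from h import *
s=snap('wrist','w3');print(s['obs']['ee_pos'],s['obs']['tcp_rot'],np.abs(s['obs']['joint_velocities']).max())
p=cloud(s);im=s['pixels'][...,::-1]
print('bench',np.nanmedian(p[20:60,250:400,2]))
for n,z0,z1 in [('foot',4,9),('rim',33,39)]:
    m=(p[...,2]>z0)&(p[...,2]<z1)&(abs(p[...,0]-478)<60)&(abs(p[...,1]-13)<60)
    q=p[m];r=cv2.minAreaRect(q[:,:2].astype(np.float32));print(n,len(q),np.round(q.mean(0),1),np.round(r[0],1),np.round(r[1],1),round(r[2],2))
    if n=='rim': print('circle',cv2.minEnclosingCircle(q[:,:2].astype(np.float32)))
cv2.imwrite('pics/c4.png',cv2.resize(im[60:240,220:420],None,fx=3.3,fy=3.3,interpolation=cv2.INTER_CUBIC))
E
```

```text
[478.04331682 -37.27095411  85.2314492 ] [ 2.22056139e+00  2.22104635e+00 -4.36457201e-04] 0.005360947637173498
bench 0.3345613028115366
foot 2657 [478.8  18.5   6.6] [478.7  12.2] [44.  84.1] 0.83
rim 1088 [478.7  12.5  35.8] [478.9  12.2] [45.1 45.1] 25.7
circle ((478.63458251953125, 12.0927734375), 22.884490966796875)
```

View pics/c4.png

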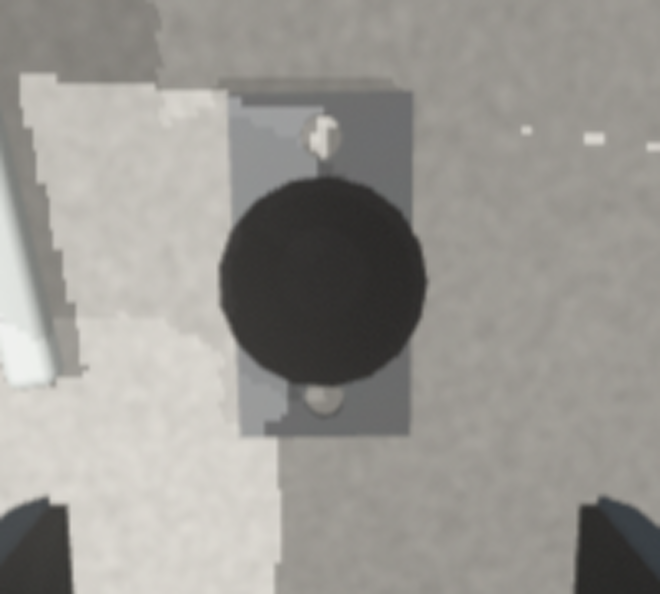

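```bash
python3 - <<'E'
from h import *
go([478.7,12.2,85],0.8);go([478.7,12.2,9],0.8)
E
```

```text
shift [ 0.0495  0.0008 -0.    ] turn [ 0.0001  0.0008 -0.0138] at [477.9 -37.3  85. ] 3.3
shift [0.0496 0.0008 0.076 ] turn [ 0.0001  0.0008 -0.0138] at [477.9 -37.3  85. ] 3.3
```

Emit:
arm_command([
  [[0.025, 0.0008, 0], [0, 0, -0.0138]],
  [[0.0495, 0.0008, 0], [0, 0, -0.0138]],
  [[0.0495, 0.0008, 0], [0, 0, -0.0138]],
  [[0.0495, 0.0008, 0.02], [0, 0, -0.0138]],
  [[0.0495, 0.0008, 0.04], [0, 0, -0.0138]],
  [[0.0495, 0.0008, 0.06], [0, 0, -0.0138]],
  [[0.0495, 0.0008, 0.07], [0, 0, -0.0138]],
  [[0.0495, 0.0008, 0.076], [0, 0, -0.0138]],
  [[0.0495, 0.0008, 0.076], [0, 0, -0.0138]],
  [[0.0495, 0.0008, 0.076], [0, 0, -0.0138]],
], claw=-0.4)

```text
clock: 4.3
ee_pos: [478.4, 11.7, 8.6]
tcp_rot: [-2.207, -2.236, 0.002]
force: [1.2, -0.4, 0.6]
opening: 63.7
grip_force: 0.0
```

Emit:
arm_command([
  [[0, 0, 0], [0, 0, 0]],
  [[0, 0, 0], [0, 0, 0]],
  [[0, 0, 0], [0, 0, 0]],
  [[0, 0, 0], [0, 0, 0]],
  [[0, 0, 0], [0, 0, 0]],
  [[0, 0, 0], [0, 0, 0]],
  [[0, 0, 0], [0, 0, 0]],
  [[0, 0, 0], [0, 0, 0]],
], claw=1, squeeze=20)

```text
clock: 5.1
ee_pos: [478.2, 11.8, 8.4]
tcp_rot: [-2.206, -2.236, 0.002]
force: [-1.3, 0.6, 7.9]
opening: 44.8
grip_force: 21.4
```

```bash
python3 - <<'E'
from h import *
go([478.7,12.2,190],0.8)
E
```

```text
shift [ 0.0003  0.0003 -0.1816] turn [-0.0012  0.0006 -0.0007] at [478.2  11.8   8.4] 5.1
```

Emit:
arm_command([
  [[0, 0, -0.02], [0, 0, 0]],
  [[0, 0, -0.05], [0, 0, 0]],
  [[0, 0, -0.09], [0, 0, 0]],
  [[0, 0, -0.13], [0, 0, 0]],
  [[0, 0, -0.17], [0, 0, 0]],
  [[0, 0, -0.19], [0, 0, 0]],
  [[0, 0, -0.19], [0, 0, 0]],
  [[0, 0, -0.19], [0, 0, 0]],
])

```text
clock: 5.9
ee_pos: [477.9, 11.9, 197.6]
tcp_rot: [-2.206, -2.236, 0.002]
force: [-0.2, 0.6, -0.9]
opening: 44.4
grip_force: 21.3
```

```bash
python3 - <<'E'
from h import *
s=snap('wrist','w4');o=s['obs'];print(o['ee_pos'],o['opening'],o['grip_force'],o['force'])
p=cloud(s);A=R.from_rotvec(o['tcp_rot']).as_matrix();q=(p-o['ee_pos'])@A
m=(abs(q[...,0])<70)&(abs(q[...,1])<40)&(q[...,2]>2)&(q[...,2]<20)
x=q[m];print(len(x));h=np.histogram(x[:,2],bins=18,range=(2,20));print(h[0])
f=x[(x[:,0]>15)&(abs(x[:,1])<30)];r=cv2.minAreaRect(f[:,:2].astype(np.float32));print(r,np.median(f[:,2]))
cv2.imwrite('pics/c5.png',cv2.resize(s['pixels'][150:400,200:440,::-1],None,fx=2.4,fy=2.4))
go([500.1,254.4,190],5.2)
E
```

```text
[477.94484274  11.89344607 197.60697715] 44.37290599083689 21.29640752915293 [-0.24231787  0.57955996 -0.85980621]
1564
[1237  177   43   23   17   43   24    0    0    0    0    0    0    0
    0    0    0    0]
((29.02764129638672, 0.9700412750244141), (27.33940315246582, 44.09471130371094), 0.001896211877465248) 2.4776617629024367
shift [0.2422 0.0258 0.0067] turn [-0.003   0.0004 -0.0776] at [477.5  11.9 196.9] 5.95
```

View pics/c5.png

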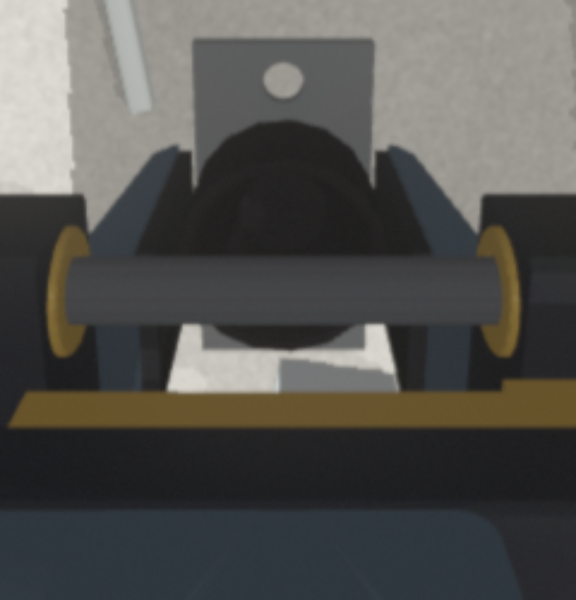

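```bash
python3 - <<'E'
from h import *
go([499.2,253.6,190],5.2);go([499.2,253.6,136],5.2)
E
```

```text
shift [0.2414 0.0249 0.0067] turn [-0.003   0.0004 -0.0776] at [477.5  11.9 196.9] 5.95
shift [0.2414 0.0251 0.0607] turn [-0.003   0.0004 -0.0776] at [477.5  11.9 196.9] 5.95
```

Emit:
arm_command([
  [[0.03, 0.003, 0], [0, 0, -0.01]],
  [[0.07, 0.007, 0], [0, 0, -0.02]],
  [[0.11, 0.011, 0.0], [0, 0, -0.04]],
  [[0.15, 0.015, 0.0], [0, 0, -0.05]],
  [[0.19, 0.019, 0.0], [0, 0, -0.06]],
  [[0.22, 0.022, 0.0], [-0.003, 0, -0.0776]],
  [[0.235, 0.024, 0.0], [-0.003, 0, -0.0776]],
  [[0.2414, 0.0251, 0.02], [-0.003, 0, -0.0776]],
  [[0.2414, 0.0251, 0.045], [-0.003, 0, -0.0776]],
  [[0.2414, 0.0251, 0.0607], [-0.003, 0, -0.0776]],
  [[0.2414, 0.0251, 0.0607], [-0.003, 0, -0.0776]],
  [[0.2414, 0.0251, 0.0607], [-0.003, 0, -0.0776]],
])

```text
clock: 7.15
ee_pos: [500.1, 253.1, 137.0]
tcp_rot: [2.118, 2.319, -0.0]
force: [-0.1, 0.1, -1.2]
opening: 44.8
grip_force: 21.3
```

Emit:
arm_command([
  [[0, 0, 0], [0, 0, 0]],
  [[0, 0, 0], [0, 0, 0]],
  [[0, 0, 0], [0, 0, 0]],
])

```text
clock: 7.45
ee_pos: [500.5, 253.7, 137.9]
tcp_rot: [2.117, 2.319, 0.003]
force: [-0.3, 0.5, -1.6]
opening: 44.9
grip_force: 21.3
```

```bash
python3 - <<'E'
from h import *
s=snap('wrist','w5');o=s['obs'];print(o['ee_pos'],o['opening'],o['force'])
p=cloud(s)
m=(p[...,2]>131)&(p[...,2]<137)&(p[...,1]>262)&(p[...,1]<310)&(abs(p[...,0]-499)<35)
f=p[m];r=cv2.minAreaRect(f[:,:2].astype(np.float32));print(r,np.median(f[:,2]),len(f))
b=cv2.boxPoints(r);print(b)
go([499.2,253.6,114.5],5.2)
cv2.imwrite('pics/c6.png',cv2.resize(s['pixels'][130:310,220:420,::-1],None,fx=3.3,fy=3.3,interpolation=cv2.INTER_CUBIC))
E
```

```text
[500.45773778 253.65614626 137.87098678] 44.93755047579864 [-0.30459631  0.49463029 -1.57665535]
((499.16192626953125, 279.3196716308594), (44.287254333496094, 33.9457893371582), 4.763440132141113) 135.8365958305121 2787
[[475.68533 294.3951 ]
 [478.50424 260.56656]
 [522.63855 264.24423]
 [519.8196  298.07278]]
shift [ 0.0001 -0.0012  0.0232] turn [ 0.0023  0.0002 -0.0001] at [500.4 253.7 137.7] 7.5
```

View pics/c6.png

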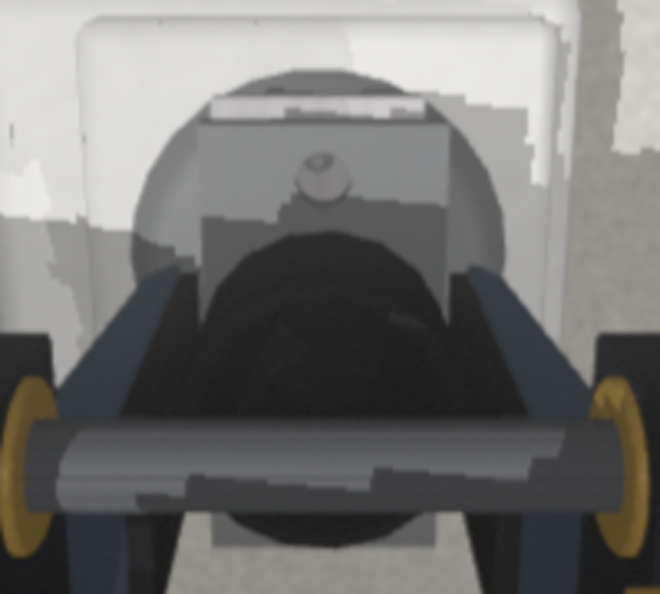

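Emit:
arm_command([
  [[0, -0.0012, 0], [0, 0, 0]],
  [[0, -0.0012, 0], [0, 0, 0]],
  [[0, -0.0012, 0.005], [0, 0, 0]],
  [[0, -0.0012, 0.009], [0, 0, 0]],
  [[0, -0.0012, 0.012], [0, 0, 0]],
  [[0, -0.0012, 0.015], [0, 0, 0]],
  [[0, -0.0012, 0.015], [0, 0, 0]],
])

```text
clock: 8.2
ee_pos: [498.6, 253.3, 121.5]
tcp_rot: [2.118, 2.319, -0.0]
force: [0.3, -0.6, -1.0]
opening: 45.0
grip_force: 21.3
```

```bash
python3 - <<'E'
from h import *
go([499.2,253.6,114.5],5.2);print(arm.get_obs()['force'])
E
```

```text
shift [0.0002 0.0006 0.007 ] turn [0.0006 0.0008 0.    ] at [498.6 253.3 121.5] 8.2
[ 0.27592632 -0.59582652 -0.97466304]
```

Emit:
arm_command([
  [[0, 0.0003, 0.002], [0, 0, 0]],
  [[0, 0.0004, 0.004], [0, 0, 0]],
  [[0, 0.0004, 0.006], [0, 0, 0]],
  [[0, 0.0004, 0.0075], [0, 0, 0]],
  [[0, 0.0004, 0.0075], [0, 0, 0]],
  [[0, 0.0004, 0.0075], [0, 0, 0]],
])

```text
clock: 8.8
ee_pos: [499.3, 253.5, 114.6]
tcp_rot: [2.117, 2.319, 0.001]
force: [-0.6, -0.4, -1.2]
opening: 44.4
grip_force: 21.3
```

Emit:
arm_command([
  [[0, 0, 0.0007], [0, 0, 0]],
  [[0, 0, 0.0015], [0, 0, 0]],
  [[0, 0, 0.0015], [0, 0, 0]],
  [[0, 0, 0.0015], [0, 0, 0]],
])

```text
clock: 9.2
ee_pos: [499.4, 253.5, 113.3]
tcp_rot: [2.117, 2.319, 0.001]
force: [-1.5, -0.4, 5.2]
opening: 44.4
grip_force: 21.3
```

Emit:
arm_command([
  [[0, 0, 0], [0, 0, 0]],
  [[0, 0, 0], [0, 0, 0]],
  [[0, 0, 0], [0, 0, 0]],
  [[0, 0, 0], [0, 0, 0]],
  [[0, 0, -0.005], [0, 0, 0]],
  [[0, 0, -0.02], [0, 0, 0]],
  [[0, 0, -0.05], [0, 0, 0]],
  [[-0.05, 0, -0.08], [0, 0, 0]],
  [[-0.05, 0, -0.08], [0, 0, 0]],
  [[-0.05, 0, -0.08], [0, 0, 0]],
  [[-0.05, 0, -0.08], [0, 0, 0]],
], claw=-0.5)

```text
clock: 10.3
ee_pos: [503.6, 204.0, 193.2]
tcp_rot: [2.118, 2.319, 0.001]
force: [-0.7, 0.2, -0.4]
opening: 68.3
grip_force: 0.0
```

```bash
python3 - <<'E'
from h import *
s=snap('wrist','w6');o=s['obs'];print(o['ee_pos'],o['opening'])
p=cloud(s)
for n,z0,z1 in [('foot',109,115),('rim',139,145),('pegs',117,125)]:
    m=(p[...,2]>z0)&(p[...,2]<z1)&(abs(p[...,0]-499)<50)&(abs(p[...,1]-255)<60)
    q=p[m];r=cv2.minAreaRect(q[:,:2].astype(np.float32));print(n,len(q),np.round(q.mean(0),1),np.round(r[0],1),np.round(r[1],1),round(r[2],2))
go([505,-250,230],-8.3)
E
```

```text
[503.58498359 203.97999734 193.2059684 ] 68.29142696311072
foot 2630 [499.7 259.4 112.6] [500.2 253.6] [44.1 83.7] 5.13
rim 1063 [500.1 254.3 141.7] [500.3 254. ] [45.2 45.1] 89.44
pegs 477 [500.4 253.5 121. ] [500.3 254.7] [64.6 28.2] 74.73
shift [-0.4524 -0.0395 -0.037 ] turn [0.0008 0.0005 0.2357] at [503.4 204.1 192.8] 10.35
```

Emit:
arm_command([
  [[-0.045, -0.004, -0.037], [0, 0, 0.02]],
  [[-0.09, -0.008, -0.037], [0, 0, 0.04]],
  [[-0.135, -0.012, -0.037], [0, 0, 0.07]],
  [[-0.18, -0.016, -0.037], [0, 0, 0.1]],
  [[-0.225, -0.02, -0.037], [0, 0, 0.13]],
  [[-0.27, -0.024, -0.037], [0, 0, 0.16]],
  [[-0.315, -0.028, -0.037], [0, 0, 0.19]],
  [[-0.36, -0.032, -0.037], [0, 0, 0.21]],
  [[-0.4, -0.035, -0.037], [0, 0, 0.2357]],
  [[-0.44, -0.038, -0.037], [0, 0, 0.2357]],
  [[-0.4524, -0.0395, -0.037], [0, 0, 0.2357]],
  [[-0.4524, -0.0395, -0.037], [0, 0, 0.2357]],
])

```text
clock: 11.55
ee_pos: [505.3, -251.0, 229.4]
tcp_rot: [-2.378, -2.053, -0.001]
force: [0.2, -0.1, 0.4]
opening: 68.5
grip_force: 0.0
```

Emit:
arm_command([
  [[0, 0, 0], [0, 0, 0]],
  [[0, 0, 0], [0, 0, 0]],
  [[0, 0, 0], [0, 0, 0]],
])

```text
clock: 11.85
ee_pos: [505.5, -249.2, 230.3]
tcp_rot: [2.374, 2.056, 0.001]
force: [-0.4, 0.6, -0.9]
opening: 68.6
grip_force: 0.0
```

```bash
python3 - <<'E'
from h import *
s=snap('wrist','w7');o=s['obs'];print(o['ee_pos'],o['opening'])
p=cloud(s)
for n,z0,z1 in [('cap',115,125),('rack',47,54)]:
    m=(p[...,2]>z0)&(p[...,2]<z1)&(abs(p[...,0]-500)<80)&(p[...,1]>-270)&(p[...,1]<-150)
    if n=='cap': m&=(abs(p[...,0]-505)<30)&(abs(p[...,1]+202)<30)
    q=p[m];r=cv2.minAreaRect(q[:,:2].astype(np.float32));print(n,len(q),np.round(q.mean(0),1),np.round(r[0],1),np.round(r[1],1),round(r[2],2))
    if n=='cap': x,y=r[0];print(np.median(q[:,2]),cv2.minEnclosingCircle(q[:,:2].astype(np.float32)))
go([x,y,170],-8.3);go([x,y,72],-8.3)
E
```

```text
[ 505.51568068 -249.19717643  230.305944  ] 68.55105884003851
cap 1135 [ 506.4 -202.6  120.3] [ 506.3 -202.9] [34.9 34.7] 43.99
120.36588697919247 ((506.40447998046875, -202.9681396484375), 17.764890670776367)
rack 3532 [ 504.8 -214.5   50.4] [ 526.2 -224.7] [106.  112.2] 81.75
shift [ 0.0461 -0.006   0.0604] turn [0.0015 0.0002 0.0012] at [ 505.5 -249.4  230.4] 11.9
shift [ 0.0461 -0.0061  0.1584] turn [0.0015 0.0002 0.0012] at [ 505.5 -249.4  230.4] 11.9
```

Emit:
arm_command([
  [[0.023, -0.003, 0.0], [0, 0, 0]],
  [[0.0461, -0.0061, 0.02], [0, 0, 0]],
  [[0.0461, -0.0061, 0.05], [0, 0, 0]],
  [[0.0461, -0.0061, 0.07], [0, 0, 0]],
  [[0.0461, -0.0061, 0.09], [0, 0, 0]],
  [[0.0461, -0.0061, 0.11], [0, 0, 0]],
  [[0.0461, -0.0061, 0.13], [0, 0, 0]],
  [[0.0461, -0.0061, 0.145], [0, 0, 0]],
  [[0.0461, -0.0061, 0.157], [0, 0, 0]],
  [[0.0461, -0.0061, 0.157], [0, 0, 0]],
  [[0.0461, -0.0061, 0.157], [0, 0, 0]],
  [[0.0461, -0.0061, 0.157], [0, 0, 0]],
])

```text
clock: 13.1
ee_pos: [506.7, -204.2, 74.2]
tcp_rot: [2.375, 2.053, 0.002]
force: [0.3, 0.1, 0.2]
opening: 68.3
grip_force: 0.0
```

Emit:
arm_command([
  [[0, 0, 0], [0, 0, 0]],
  [[0, 0, 0], [0, 0, 0]],
  [[0, 0, 0], [0, 0, 0]],
  [[0, 0, 0], [0, 0, 0]],
  [[0, 0, 0], [0, 0, 0]],
  [[0, 0, 0], [0, 0, 0]],
  [[0, 0, 0], [0, 0, 0]],
  [[0, 0, 0], [0, 0, 0]],
], claw=1, squeeze=45)

```text
clock: 13.9
ee_pos: [506.2, -204.0, 73.4]
tcp_rot: [2.375, 2.054, 0.001]
force: [-0.2, -0.6, 2.0]
opening: 32.2
grip_force: 45.0
```

Emit:
arm_command([
  [[0, 0, 0], [0, 0, 0]],
  [[0, 0, 0], [0, 0, 0]],
  [[0, 0, 0], [0, 0, 0]],
  [[0, 0, 0], [0, 0, 0]],
  [[0, 0, 0.005], [0, 0, 0]],
  [[0, 0, 0.01], [0, 0, 0]],
  [[0, 0, 0.01], [0, 0, 0]],
  [[0, 0, 0.01], [0, 0, 0]],
], claw=-0.3)

```text
clock: 14.7
ee_pos: [506.0, -203.9, 63.0]
tcp_rot: [2.376, 2.054, 0.001]
force: [-0.3, -0.1, 0.7]
opening: 59.3
grip_force: 0.0
```

Emit:
arm_command([
  [[0, 0, 0], [0, 0, 0]],
  [[0, 0, 0], [0, 0, 0]],
  [[0, 0, 0], [0, 0, 0]],
  [[0, 0, 0], [0, 0, 0]],
  [[0, 0, 0], [0, 0, 0]],
  [[0, 0, 0], [0, 0, 0]],
  [[0, 0, 0], [0, 0, 0]],
  [[0, 0, 0], [0, 0, 0]],
], claw=1, squeeze=45)

```text
clock: 15.5
ee_pos: [506.3, -204.0, 63.4]
tcp_rot: [2.375, 2.054, 0.001]
force: [-0.5, 0.1, 2.3]
opening: 32.0
grip_force: 45.0
```

Emit:
arm_command([
  [[0, 0, -0.01], [0, 0, 0]],
  [[0, 0, -0.025], [0, 0, 0]],
  [[0, 0, -0.045], [0, 0, 0]],
  [[0, 0, -0.07], [0, 0, 0]],
  [[0, 0, -0.1], [0, 0, 0]],
  [[0, 0, -0.13], [0, 0, 0]],
  [[0, 0, -0.16], [0, 0, 0]],
  [[0, 0, -0.18], [0, 0, 0]],
  [[0, 0, -0.18], [0, 0, 0]],
  [[0, 0, -0.18], [0, 0, 0]],
])

```text
clock: 16.5
ee_pos: [505.8, -203.8, 243.9]
tcp_rot: [2.375, 2.053, 0.002]
force: [0.2, 0.2, -1.1]
opening: 32.3
grip_force: 45.0
```

```bash
python3 - <<'E'
from h import *
s=snap('scene','s2');o=s['obs'];print(o['ee_pos'],o['opening'],o['grip_force'],o['force'])
p=cloud(s);e=o['ee_pos']
m=(abs(p[...,0]-e[0])<30)&(abs(p[...,1]-e[1])<30)&(p[...,2]>e[2]-75)&(p[...,2]<e[2]+60)
q=p[m];print(len(q))
for z in np.arange(e[2]-72,e[2]+60,8):
    a=q[(q[:,2]>=z)&(q[:,2]<z+8)]
    if len(a)>5:
        x,y=a[:,0],a[:,1];c=np.linalg.lstsq(np.c_[x,y,np.ones(len(a))],x*x+y*y,rcond=None)[0]
        print(round(z-e[2]),len(a),np.round([c[0]/2-e[0],c[1]/2-e[1],np.sqrt(max(0,c[2]+c[0]**2/4+c[1]**2/4))],1))
v,u=np.nonzero(m);print(u.min(),u.max(),v.min(),v.max())
cv2.imwrite('pics/c7.png',cv2.resize(s['pixels'][v.min()-30:v.max()+25,u.min()-50:u.max()+50,::-1],None,fx=4,fy=4,interpolation=cv2.INTER_CUBIC))
E
```

```text
[ 505.82671628 -203.80659187  243.85956395] 32.29274463209367 44.99700844287872 [ 0.22623731  0.21857959 -1.06171915]
928
-48 14 [ 5.1 -4.2  7.2]
-40 61 [-0.2  0.3 13.8]
-32 54 [ 0.4 -0.1 13.4]
-24 55 [ 0.3  0.3 13.7]
-16 41 [ 0.3 -0.1 13.6]
-8 24 [  6.8 -18.5   9.2]
0 86 [ 2.4 -0.1 22. ]
8 109 [ 3.4 -3.9 21.7]
16 106 [ 2.7 -8.2 20.3]
24 101 [  2.  -11.7  20.2]
32 93 [  2.2 -11.3  20.5]
40 89 [ 3.1 -5.7 22.5]
48 68 [ 2.  -8.5 23.9]
56 21 [  1.2 -12.1  24.9]
192 234 190 241
```

View pics/c7.png

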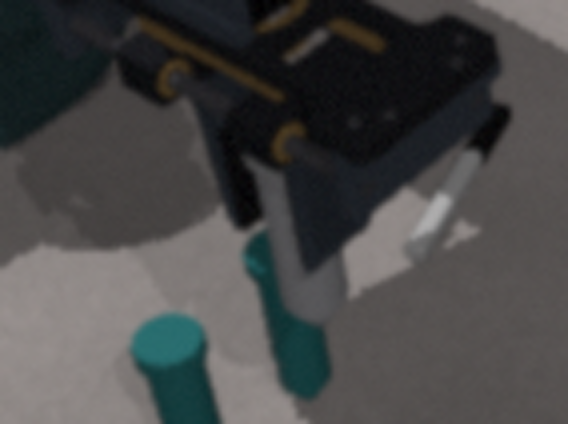

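```bash
python3 - <<'E'
from h import *
go([499.3,253.6,244],5.2)
E
```

```text
shift [ 0.4516 -0.0721 -0.0011] turn [ 1.000e-03  2.000e-04 -2.356e-01] at [ 505.5 -203.6  243. ] 16.55
```

Emit:
arm_command([
  [[0.03, -0.005, 0], [0, 0, -0.015]],
  [[0.07, -0.011, 0], [0, 0, -0.035]],
  [[0.11, -0.018, 0], [0, 0, -0.055]],
  [[0.15, -0.024, 0], [0, 0, -0.08]],
  [[0.19, -0.03, 0], [0, 0, -0.1]],
  [[0.23, -0.037, 0], [0, 0, -0.12]],
  [[0.27, -0.043, 0], [0, 0, -0.14]],
  [[0.31, -0.05, 0], [0, 0, -0.16]],
  [[0.35, -0.056, 0], [0, 0, -0.18]],
  [[0.39, -0.062, 0], [0, 0, -0.2]],
  [[0.425, -0.068, 0], [0, 0, -0.22]],
  [[0.4516, -0.0721, 0], [0, 0, -0.2356]],
])

```text
clock: 17.75
ee_pos: [498.8, 255.2, 241.8]
tcp_rot: [2.116, 2.321, -0.002]
force: [1.5, -0.5, -1.9]
opening: 32.1
grip_force: 45.0
```

Emit:
arm_command([
  [[0, 0, 0], [0, 0, 0]],
  [[0, 0, 0], [0, 0, 0]],
  [[0, 0, 0], [0, 0, 0]],
  [[0, 0, 0], [0, 0, 0]],
])

```text
clock: 18.15
ee_pos: [499.8, 252.5, 242.8]
tcp_rot: [2.119, 2.318, 0.0]
force: [0.3, -0.1, -0.4]
opening: 31.7
grip_force: 45.0
```

```bash
python3 - <<'E'
from h import *
go([499.3,253.6,178],5.2)
E
```

```text
shift [ 0.0012 -0.0004  0.0648] turn [ 0.0008  0.0008 -0.0012] at [499.8 252.5 242.8] 18.15
```

Emit:
arm_command([
  [[0.001, -0.0004, 0.01], [0, 0, 0]],
  [[0.001, -0.0004, 0.02], [0, 0, 0]],
  [[0.001, -0.0004, 0.03], [0, 0, 0]],
  [[0.001, -0.0004, 0.038], [0, 0, 0]],
  [[0.001, -0.0004, 0.046], [0, 0, 0]],
  [[0.001, -0.0004, 0.052], [0, 0, 0]],
  [[0.001, -0.0004, 0.056], [0, 0, 0]],
  [[0.001, -0.0004, 0.06], [0, 0, 0]],
  [[0.001, -0.0004, 0.063], [0, 0, 0]],
  [[0.001, -0.0004, 0.065], [0, 0, 0]],
  [[0.001, -0.0004, 0.065], [0, 0, 0]],
  [[0.001, -0.0004, 0.065], [0, 0, 0]],
])

```text
clock: 19.35
ee_pos: [499.5, 254.4, 178.3]
tcp_rot: [2.118, 2.319, 0.001]
force: [0.3, -0.6, -0.9]
opening: 32.2
grip_force: 45.0
```

Emit:
arm_command([
  [[0, 0, 0.001], [0, 0, 0]],
  [[0, 0, 0.002], [0, 0, 0]],
  [[0, 0, 0.003], [0, 0, 0]],
  [[0, 0, 0.004], [0, 0, 0]],
  [[0, 0, 0.005], [0, 0, 0]],
  [[0, 0, 0.006], [0, 0, 0]],
  [[0, 0, 0.006], [0, 0, 0]],
  [[0, 0, 0.006], [0, 0, 0]],
])

```text
clock: 20.15
ee_pos: [499.6, 254.4, 172.3]
tcp_rot: [2.117, 2.319, 0.001]
force: [-0.6, -0.0, 4.3]
opening: 32.0
grip_force: 45.0
```

Emit:
arm_command([
  [[0, 0, 0.001], [0, 0, 0]],
  [[0, 0, 0.002], [0, 0, 0]],
  [[0, 0, 0.003], [0, 0, 0]],
  [[0, 0, 0.004], [0, 0, 0]],
  [[0, 0, 0.005], [0, 0, 0]],
  [[0, 0, 0.0055], [0, 0, 0]],
  [[0, 0, 0.006], [0, 0, 0]],
  [[0, 0, 0.006], [0, 0, 0]],
  [[0, 0, 0.006], [0, 0, 0]],
])

```text
clock: 21.05
ee_pos: [499.7, 254.4, 166.4]
tcp_rot: [2.118, 2.319, 0.002]
force: [-1.7, 0.1, 6.9]
opening: 32.2
grip_force: 45.0
```

Emit:
arm_command([
  [[0, 0, 0.0005], [0, 0, 0]],
  [[0, 0, 0.001], [0, 0, 0]],
  [[0, 0, 0.001], [0, 0, 0]],
  [[0, 0, 0.0015], [0, 0, 0]],
  [[0, 0, 0.0015], [0, 0, 0]],
  [[0, 0, 0.0015], [0, 0, 0]],
])

```text
clock: 21.65
ee_pos: [499.9, 254.6, 165.2]
tcp_rot: [2.117, 2.319, 0.002]
force: [-1.8, 0.5, 10.9]
opening: 32.4
grip_force: 45.0
```

Emit:
arm_command([
  [[0, 0, 0.0004], [0, 0, 0]],
  [[0, 0, 0.0008], [0, 0, 0]],
  [[0, 0, 0.0008], [0, 0, 0]],
  [[0, 0, 0.0008], [0, 0, 0]],
  [[0, 0, 0.0008], [0, 0, 0]],
])

```text
clock: 22.15
ee_pos: [500.3, 254.8, 165.0]
tcp_rot: [2.117, 2.318, 0.004]
force: [-2.9, -0.8, 19.0]
opening: 32.1
grip_force: 45.0
```

Emit:
arm_command([
  [[0, 0, 0], [0, 0, 0]],
  [[0, 0, 0], [0, 0, 0]],
  [[0, 0, 0], [0, 0, 0]],
  [[0, 0, 0], [0, 0, 0]],
  [[0, 0, 0], [0, 0, 0]],
  [[0, 0, 0], [0, 0, 0]],
])

```text
clock: 22.75
ee_pos: [500.3, 254.8, 165.1]
tcp_rot: [2.117, 2.318, 0.004]
force: [-3.6, 0.2, 18.6]
opening: 32.2
grip_force: 45.0
```

```bash
python3 - <<'E'
from h import *
s=snap('wrist','w8');o=s['obs'];print(o['ee_pos'],o['force'],o['grip_force'])
p=cloud(s)
m=(p[...,2]>98)&(p[...,2]<114)&(abs(p[...,0]-499)<24)&(p[...,1]>278)&(p[...,1]<300)
q=p[m];r=cv2.minAreaRect(q[:,:2].astype(np.float32));print(len(q),np.median(q[:,2]),r,cv2.boxPoints(r).max(0))
E
```

```text
[500.29381163 254.8173108  165.068357  ] [-3.62683529  0.19886251 18.57118304] 45.013527274131775
1362 104.43378416570647 ((497.46942138671875, 286.5514831542969), (43.661922454833984, 20.189800262451172), 4.282577991485596) [519.9933  298.24844]
```

Foot plate top is at 104.4 mm (was 112.5), so the drive plate is 8 mm down at its stop, with a steady push of about 19 N. Handing in.

```bash
python3 -c "
from rig import ticket
print(ticket.sign_off())"
```

```text
the job is handed in; nothing more can be done
None
```

I handed the job in with the cup fitted on the pegs and the tall tube still held in it. The drive plate is about 8 mm down, at its stop, under a steady push of about 19 N. The judge's result was not shown.

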